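Steer the sighting spot into the green ring

TASK

On the small sighting bench the red laser spot is off: loosen the blue lock knob by an eighth of a turn or more (its thread may be right- or left-handed, so feel which way gives), then turn the two black adjusting screws until the red spot sits inside the green ring. Then turn the blue knob back until it is tight again, with the spot still inside the green ring, and leave the bench and the things beside it alone.

Things in the scene. Friction and masses are not known exactly. Their poses are not given: they have to be found in the camera images.
- bench: fixed bench: aluminium base 255 x 140 x 12 mm, grey clamp housing at its -x end, white card (78 x 78 mm, 15 mm above the desk) at its +x end. Origin on the desk, base from x = -125 to +130 mm; x points from housing to card, z up. A platform on the housing (top 61 mm up) tilts with the screws and carries the mirror; only the three knobs rise above 70 mm. Brass laser tube at the card's -y side
- screw_a_grip (a point): middle of the round black knob of adjusting screw A, on its vertical axis, 92 mm above the desk; knob 26 mm across and 26 mm tall (78 to 104 mm above the desk); on the bench at x = -85, y = +40 mm. Its attitude turns with the knob.
- screw_b_grip (a point): the same for adjusting screw B, an equal knob at x = -85, y = -40 mm on the bench
- screw_a (a joint): turn of screw A in rad, positive counter-clockwise seen from above, limits -4.5 and 4.5. Turned positive it moves the spot about 11 mm a radian towards the bench's +y. While the lock is tight a clamp drags on it (about 0.2 N m); when free it turns easily (under 0.1 N m) and stays where it is left.
- screw_b (a joint): the same for screw B; turned positive it moves the spot about 11 mm a radian aslant: 10.6 mm towards the bench's -x and 2.8 mm towards its -y
- lock_grip (a point): middle of the blue lock knob, on its vertical axis, 92 mm above the desk; on the bench at x = -20, y = 0. An upright bar 38 mm long, 12 mm thick and 26 mm tall (78 to 104 mm above the desk), white line near one end; the point's x axis runs along the bar, so it is gripped across y.
- lock (a joint): turn of the lock knob in rad, positive counter-clockwise from above; 0 (bar along the bench's x) is tight. It loosens one way only, up to 1.6: on some starts counter-clockwise, on others clockwise; the other way it meets a dead stop at 0.05 to 0.1. Past 0.6 the screws are free. It turns with up to 0.3 N m and stays where left; turned back to the stop it is tight again.
- spot (a point): centre of the red laser spot, 5.6 mm across, light only, on the card
- ring_green: printed green ring on the card, outer diameter 19 mm, inner 13 mm; origin at its centre. It is one of four rings (green, blue, black, orange) on the corners of a 36 mm square about the card's middle; which colour is at which corner changes.
- padlock: loose brass padlock 50 x 57 x 13 mm lying beside the bench, to be left alone; origin under its middle
- cylinder: loose brass lock cylinder 66 x 43 x 17 mm beside the bench, to be left alone; origin under its middle
- key_mill: tall fixed key-milling machine (about 250 x 280 mm, 430 mm high, from 0.45 m ahead of the robot on) to the right of the bench; go round its front or above it. Origin at the middle of its foot on the desk

How it is judged (in metres and radians):
On the way, in this order (a step that is already met when the one before it is completed fails the run):
1. the lock knob is loosened by at least 0.7 rad ((value of joint lock above 0.7 rad or value of joint lock below -0.7 rad)), for 0.1 s.
2. the red spot is steered into the green ring (horizontal distance between spot and ring_green below 0.004 m), for 0.2 s.
3. the lock knob is tight again with the spot in the green ring (value of joint lock between -0.2 and 0.2 rad and horizontal distance between spot and ring_green below 0.004 m), for 0.2 s.
At the end, for the whole second after the job is handed in: The red spot's centre is within 4 mm of the green ring's centre (the spot lies inside the ring), the lock knob is back within 0.2 rad of tight, and padlock and lock cylinder have not been moved by more than 20 mm (all of step 3 and distance of each of padlock, cylinder from where it was at the start of the episode below 0.02 m); the robot touches nothing.
It fails at once if a bystander is pushed away by more than 20 mm (distance of any of padlock, cylinder from where it was at the start of the episode above 0.02 m).
It also fails if it takes over 72 s, if anything falls off the work surface, if the arm or the gripper's body presses on something with over 40 N, if the wrist force passes 120 N, or if a joint passes its speed limit or range.

ROBOT

A 7-joint arm with a two-finger parallel gripper is mounted at the origin on a cart in front of the work surface, level with it; the furniture and walls round the work are solid. World frame = base frame: x ahead of the robot, y to its left, z up, the work surface at z = 0. Lengths are in mm, angles in rad, forces in N, time in s.
With the tool pointing down it reaches from about 425 to 1025 mm from the base axis. Payload 9.4 kg.
Tool frame: the origin (TCP) lies at the very end of the fingers, on their centre line; the grasp point (between the pads) lies 19 mm behind it; z points along the fingers, y is the direction in which the jaws open and shut (so a half turn about z gives the same grasp; the last joint's range is limited). The gripper opens to 93 mm and grips with 3 to 60 N. Pads are 15 mm wide; open, the fingers measure 128 mm over their backs; the gripper's body (75 mm by 188 mm) begins 65 mm behind the grasp point.
Start: joints at [1.033, 0.599, -0.003, 1.599, 0.002, 0.943, -0.08], TCP at [322.372, -649.384, 218.618] pointing down, gripper open.
Joint ranges: [-2.57, 2.57], [-0.35, 1.97], [-1.29, 1.29], [0.11, 2.56], [-1.05, 4.19], [0.11, 1.86], [-2.63, 2.63]. Speed limits (rad/s): [2.22, 2.22, 3.01, 3.01, 3.14, 3.14, 3.14].

INTERFACE

Orientations are given as a unit quaternion [w, x, y, z].
In Python, from rig import arm, imaging gives the robot as it stands.
- The arm moves only by the shell command python3 -m jog 'ROWS' [FORCE]. ROWS is JSON, a list that holds one entry, the list of rows, each a list of 7 numbers: the turn, a rotation vector about the tool's x, y, z in degrees, then the shift along the tool's x, y, z in mm, then the finger opening in mm, from 0 to 93. In form: [[[wx, wy, wz, tx, ty, tz, gripper], ...]]. A call has 1 to 12 rows; each row is the pose to reach, as a shift and turn from the pose commanded when the call began, along the tool's axes at that moment; what a row does not reach only later rows make up. A row lasts 1/8 s, in which the tool goes at most 62.5 mm and 10.7 degrees, less where a joint would pass 70% of its speed; a pose out of reach is approached as far as the arm can. A call with a gripper value outside its range is refused whole. The fingers move at their own pace and stop on an object; FORCE is the grip in N (left out, the last holds). Time passes only in rows, so rows that repeat a pose let the fingers close. It gives the time, the measured TCP pose, the force and the opening at its end, in the units of the state.
- arm.observe(): the state, without advancing time (a new reading comes with each control period).
- imaging.camera(name): name is "scene" or "top"; returns the picture (384x512x3 uint8, red, green, blue); there is no depth.
- imaging.camera_params(name): a dict with "fovy" (degrees; the focal length in pixels is half the picture's height over the tangent of half this angle, whatever the lens; pixels are square), "cx", "cy" (the principal point, pixels), "world_from_camera" (4x4, takes a point from camera to world coordinates). Camera axes: x right, y up, looking along -z (the intrinsics and any distortion apply to the point x, -y, -z); pixel columns grow to the right and rows downward; lengths in mm; the calibration is good to about 2 mm. A picture is of the moment at which its call begins. camera_params takes no time and is no camera call.
- arm.finish_job(): hands the job in, once; it reports no verdict.
Trained networks look in the newest picture that a camera, given by its name, has taken for a name from the list of things; names that differ only in an ending like _2 or _b are one class to them, and where a whole thing is asked for, a point or a joint stands for the part that bears it (a point fixed in the world has none). Each returns a list of dicts, best first, with "p" (0 to 1); they miss things now and then, are a little off and sometimes report something else, mostly with a low value. They report only what shows in the picture. A call takes as long as a camera call.
- imaging.look_for(camera, query): "location" ([x, y, z] in mm, in world coordinates, good to about 4 mm: the middle of the surface that is visible of it).
- imaging.regions_of(camera, query): "region" (384x512 bool, what is visible of it).
The state is a dict: "clock": time; "q": joint angles; "joint_velocities": joint speeds; "joint_efforts": joint torques, N m; "position": TCP position; "orientation": TCP orientation; "ft_force": force on the tool from outside, world axes, zero at the start; "moment": the same for the moment, N m; "gripper_width": finger opening in mm.
Only numpy, scipy, OpenCV 4.12 (cv2) and the standard library are available. Lean on these libraries where they do the work, as an engineer would, in place of code of your own. Each camera call takes 0.05 s, during which the arm holds its last target.

## Working session

There is one attempt and no reset: what is moved stays moved. The work goes in short steps, Python scripts to look and compute and a shell command to move; the robot and the scene stay as the last step left them, time stands still between calls to the robot, and variables do not carry over. Pictures are saved under pics/ and viewed, and the job is handed in when it is done.

```bash
ls; mkdir -p pics
cat > h.py <<'E'
import numpy as np, cv2
from rig import arm, imaging
def snap(c,n,scale=1.5):
    im=imaging.camera(c); cv2.imwrite(f'pics/{n}.png',cv2.resize(im[:,:,::-1],None,fx=scale,fy=scale,interpolation=cv2.INTER_CUBIC)); return im
def pix2w(c,u,v,z):
    p=imaging.camera_params(c); T=np.array(p['world_from_camera']); f=192/np.tan(np.radians(p['fovy']/2))
    d=T[:3,:3]@np.array([(u-p['cx'])/f,-(v-p['cy'])/f,-1]); o=T[:3,3]
    return o+d*(z-o[2])/d[2]
def w2pix(c,P):
    p=imaging.camera_params(c); T=np.array(p['world_from_camera']); f=192/np.tan(np.radians(p['fovy']/2))
    q=T[:3,:3].T@(np.array(P)-T[:3,3]); return p['cx']+f*q[0]/-q[2], p['cy']-f*q[1]/-q[2]
E
python3 - <<'E'
from h import *
print(arm.observe())
for c in ['scene','top']:
    snap(c,c+'0'); print(imaging.camera_params(c))
    for q in ['bench','lock_grip','screw_a_grip','spot','ring_green']:
        print(c,q,[(np.round(r['location'],1).tolist(),round(r['p'],2)) for r in imaging.look_for(c,q)][:3])
E
```

```text
pics
{'clock': 0.0, 'q': array([ 1.03328065,  0.60014917, -0.00250018,  1.60015221,  0.00178973,
        0.94292487, -0.07981738]), 'joint_velocities': array([-0.00136095,  0.00015904, -0.00087258, -0.00018876, -0.00011917,
        0.00083978, -0.00110988]), 'joint_efforts': array([ 2.28583613e-04, -7.65057206e+01,  1.49788711e+00, -2.52352256e+01,
       -5.24252700e-02,  1.69621396e-02,  1.01184605e-04]), 'position': array([ 322.1233868 , -648.93469868,  217.73526494]), 'orientation': array([-7.71479525e-04,  9.73573063e-01,  2.28374310e-01, -2.65515938e-04]), 'ft_force': array([0.64079417, 0.29171059, 0.16792595]), 'moment': array([-0.01409625, -0.0151889 ,  0.03022902]), 'gripper_width': 93.14086157587586}
{'fovy': 56.18719008128912, 'cx': 253.74303684469993, 'cy': 189.863452118941, 'world_from_camera': array([[ 8.99619679e-01,  2.06267201e-01, -3.84887353e-01,
         2.80352452e+02],
       [-4.36639122e-01,  4.36095224e-01, -7.86871802e-01,
        -4.81654778e+02],
       [ 5.54169195e-03,  8.75942234e-01,  4.82384175e-01,
         4.97560092e+02],
       [ 0.00000000e+00,  
[... 170 characters left out ...]
[([540.8, 244.7, 96.7], 0.61)]
scene spot []
scene ring_green []
{'fovy': 46.91748991453232, 'cx': 256.6545065719364, 'cy': 200.58395436341604, 'world_from_camera': array([[ 5.76800371e-03,  9.92269839e-01, -1.23964901e-01,
         5.26028262e+02],
       [-9.99557804e-01,  9.33733090e-03,  2.82313677e-02,
         2.11317096e+02],
       [ 2.91706359e-02,  1.23747246e-01,  9.91884919e-01,
         9.25061942e+02],
       [ 0.00000000e+00,  0.00000000e+00,  0.00000000e+00,
         1.00000000e+00]])}
top bench [([619.4, 222.5, 34.3], 0.91)]
top lock_grip [([606.3, 216.5, 101.8], 0.48)]
top screw_a_grip [([540.4, 258.0, 105.1], 0.6)]
top spot [([545.8, 173.9, 103.6], 0.53)]
top ring_green []
```

View pics/scene0.png

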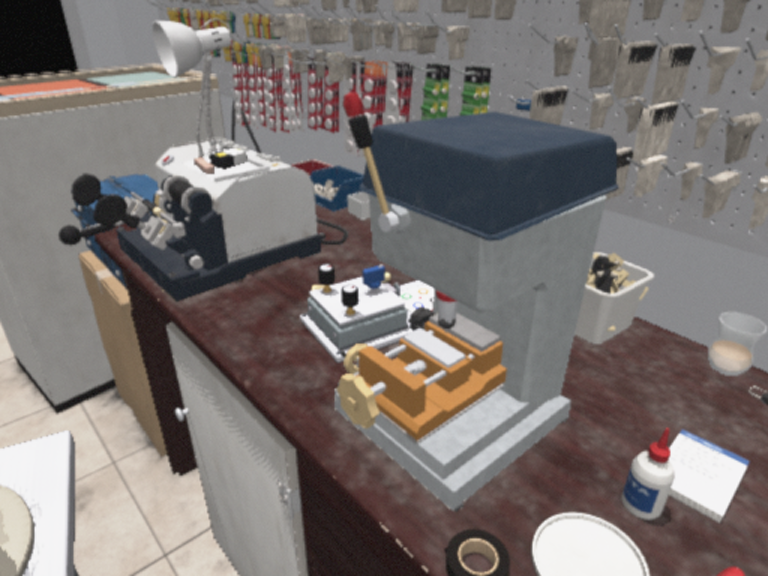

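View pics/top0.png

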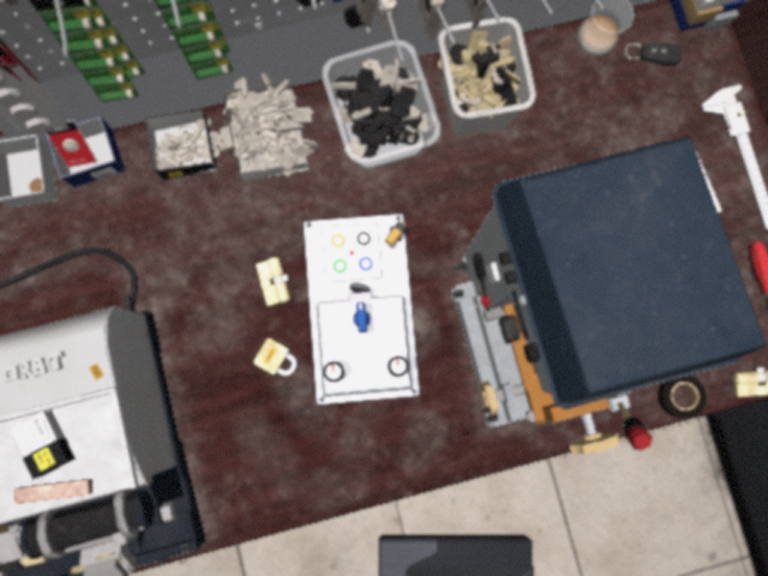

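```bash
cat >> h.py <<'E'
def card(im=None,verbose=True):
    im=imaging.camera('top') if im is None else im
    f=im.astype(float); u0,v0,u1,v1=205,145,265,195
    sub=f[v0:v1,u0:u1]; R,G,B=sub[...,0],sub[...,1],sub[...,2]
    vv,uu=np.mgrid[v0:v1,u0:u1]
    return sub,uu,vv
E
python3 - <<'E'
from h import *
im=imaging.camera('top'); np.save('im0.npy',im)
c=im[140:275,195:285]; cv2.imwrite('pics/crop.png',cv2.resize(c[:,:,::-1],None,fx=4.4,fy=4.4,interpolation=cv2.INTER_CUBIC))
c=im[145:190,208:275]; cv2.imwrite('pics/crop2.png',cv2.resize(c[:,:,::-1],None,fx=11,fy=11,interpolation=cv2.INTER_CUBIC))
for z,n,p in [(104,'A',(334/1.5,371/1.5)),(104,'B',(398.5/1.5,366/1.5)),(104,'L',(361.5/1.5,317/1.5)),(15,'green',(340/1.5,266/1.5)),(15,'spot',(352/1.5,253/1.5))]:
    print(n,pix2w('top',*p,z).round(1))
E
```

```text
A [541.3 250.1 104. ]
B [547.9 170.8 104. ]
L [608.2 217.  104. ]
green [688.  248.2  15. ]
spot [706.5 231.8  15. ]
```

View pics/crop.png

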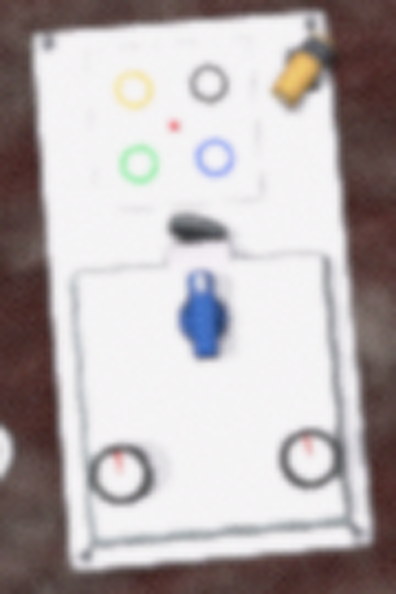

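View pics/crop2.png

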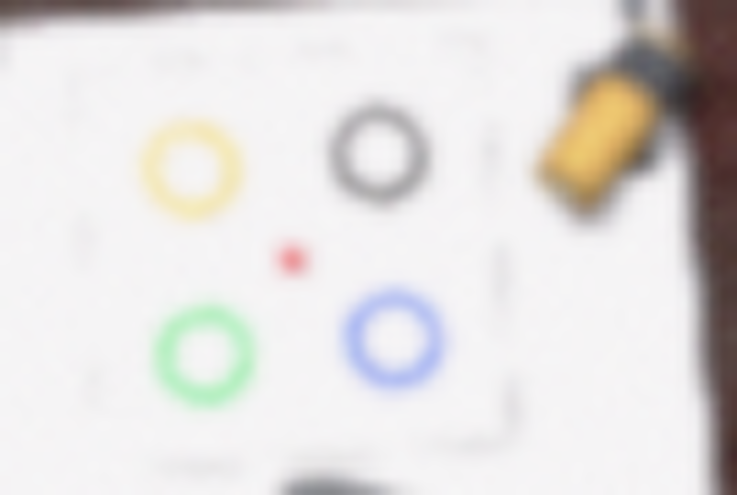

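```bash
cat >> h.py <<'E'
def ray(c,u,v):
    a=pix2w(c,u,v,0); o=np.array(imaging.camera_params(c)['world_from_camera'])[:3,3]
    d=a-o; return o,d/np.linalg.norm(d)
def tri(p,q):
    o1,d1=ray('top',*p);o2,d2=ray('scene',*q)
    s=np.linalg.lstsq(np.c_[d1,-d2],o2-o1,rcond=None)[0]
    a=o1+d1*s[0];b=o2+d2*s[1]; return ((a+b)/2).round(0),np.linalg.norm(a-b).round(1)
E
python3 - <<'E'
from h import *
s=1/1.5
for n,p,q in [('leverball',(638,437),(350,104)),('hood frontleft',(555,402),(372,122)),('hoodfrontright',(768,340),(497,160)),('wheel',(595,445),(358,400))]:
    print(n,tri([x*s for x in p],[x*s for x in q]))
for u,v in [(455,500),(338,400),(570,405)]: print(pix2w('scene',u*s,v*s,0).round(0))
print([(np.round(r['location'],1).tolist(),round(r['p'],2)) for c in ['scene','top'] for r in (imaging.camera(c),imaging.look_for(c,'key_mill'))[1][:2]])
print(arm.observe()['clock'])
E
```

```text
leverball (array([484.,  -1., 403.]), np.float64(3.5))
hood frontleft (array([520.,  50., 372.]), np.float64(17.2))
hoodfrontright (array([ 563., -127.,  374.]), np.float64(4.4))
wheel (array([455., -69., 110.]), np.float64(2.4))
[ 536. -151.    0.]
[481.  59.  -0.]
[763. -87.   0.]
[]
0.85
```

```bash
cat >> h.py <<'E'
from scipy.spatial.transform import Rotation as Ro
def st():
    s=arm.observe(); q=s['orientation']; R=Ro.from_quat([q[1],q[2],q[3],q[0]]).as_matrix()
    return s,np.array(s['position']),R,np.degrees(np.arctan2(R[1,0],R[0,0]))
def go(*targets):
    s,p,R,psi=st(); print('t',round(s['clock'],2),'p',p.round(1),'psi',psi.round(1),'tilt',np.degrees(np.arccos(-R[2,2])).round(2),'q',s['q'].round(2),'w',round(s['gripper_width'],1),'F',s['ft_force'].round(1),'M',s['moment'].round(2))
    for P,a in targets:
        Rt=np.array([[np.cos(a:=np.radians(a)),np.sin(a),0],[np.sin(a),-np.cos(a),0],[0,0,-1]])
        r=Ro.from_matrix(R.T@Rt).as_rotvec(degrees=True)
        print(P,'rot',r.round(1),'shift',(R.T@(np.array(P)-p)).round(1))
E
python3 -m jog '[[[0,0,0,0,0,-57,93],[0,0,0,0,0,-114,93],[0,0,0,0,0,-171,93],[0,0,0,0,0,-228,93],[0,0,0,0,0,-275,93],[0,0,0,0,0,-275,93]]]'
python3 -c "
from h import *
go(((530,-380,500),70),((560,0,500),110),((580,150,480),140))"
```

```text
clock: 1.6
position: [322.7, -650.2, 498.3]
orientation: [0.004, 0.974, 0.228, 0.001]
ft_force: [-0.7, -0.0, -0.3]
gripper_width: 93.1
t 1.6 p [ 322.7 -650.2  498.3] psi 26.4 tilt 0.42 q [ 1.02  0.45  0.02  1.19 -0.01  1.5  -0.07] w 93.1 F [-0.7 -0.  -0.3] M [-0.04  0.03 -0.02]
(530, -380, 500) rot [  0.4   0.1 -43.6] shift [ 305.8 -149.9   -2.6]
(560, 0, 500) rot [  0.4   0.3 -83.6] shift [ 501.6 -476.9   -4.9]
(580, 150, 480) rot [   0.3    0.4 -113.6] shift [ 586.1 -602.5   14.2]
```

```bash
python3 -m jog '[[[0,0,-8,51,-25,0,60],[0,0,-16,102,-50,0,60],[0,0,-24,153,-75,0,60],[0,0,-32,204,-100,0,60],[0,0,-40,255,-125,0,60],[0,0,-48,306,-150,0,60],[0,0,-56,335,-200,0,60],[0,0,-64,363,-247,0,60],[0,0,-72,391,-294,0,60],[0,0,-80,420,-341,0,60],[0,0,-88,448,-388,0,60],[0,0,-96,476,-435,0,60]]]' 10
python3 -c "
from h import *
go(((575,150,495),145),((609,216,300),184.75),((609,216,130),184.75))"
```

```text
clock: 3.1
position: [554.8, -46.4, 492.7]
orientation: [-0.0, 0.48, 0.877, -0.0]
ft_force: [0.5, -0.2, 0.6]
gripper_width: 60.1
t 3.1 p [554.8 -46.4 492.7] psi 122.7 tilt 0.06 q [ 0.4   0.23 -0.54  1.56  0.12  1.39  0.42] w 60.1 F [ 0.5 -0.2  0.6] M [-0.01 -0.12 -0.06]
(575, 150, 495) rot [ -0.   -0.  -22.3] shift [154.4 123.   -2.3]
(609, 216, 300) rot [ -0.   -0.1 -62.1] shift [191.5 187.5 192.6]
(609, 216, 130) rot [ -0.   -0.1 -62.1] shift [191.4 187.6 362.6]
```

```bash
python3 -m jog '[[[0,0,-9,42,42,0,50],[0,0,-18,85,84,0,50],[0,0,-27,128,126,0,50],[0,0,-36,170,166,0,50],[0,0,-45,191,187,20,50],[0,0,-54,191,187,80,50],[0,0,-62,191,187,140,50],[0,0,-62,191,187,200,50],[0,0,-62,191,187,250,50],[0,0,-62,191,187,300,50],[0,0,-62,191,187,350,50],[0,0,-62,191,187,350,50]]]' 10
python3 -c "
from h import *
go(((609,216,76),184.75))
snap('top','top1');snap('scene','scene1')"
```

```text
clock: 4.6
position: [608.2, 212.0, 139.7]
orientation: [-0.004, -0.039, 0.999, -0.001]
ft_force: [-0.5, -0.5, 0.4]
gripper_width: 50.1
t 4.6 p [608.2 212.  139.7] psi -175.6 tilt 0.44 q [ 0.02  0.69 -0.69  1.83  0.57  0.85  0.69] w 50.1 F [-0.5 -0.5  0.4] M [ 0.12 -0.15  0.02]
(609, 216, 76) rot [-0.1 -0.4 -0.3] shift [-1.5  4.1 63.7]
```

View pics/scene1.png

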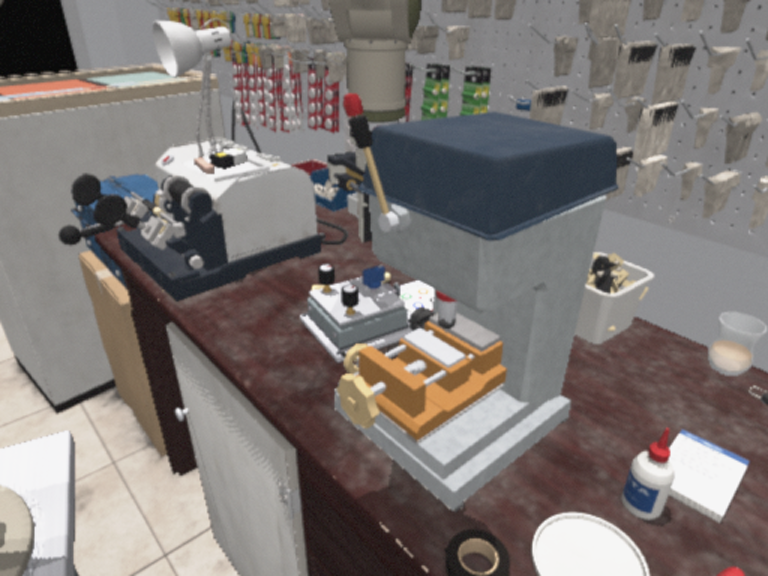

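View pics/top1.png

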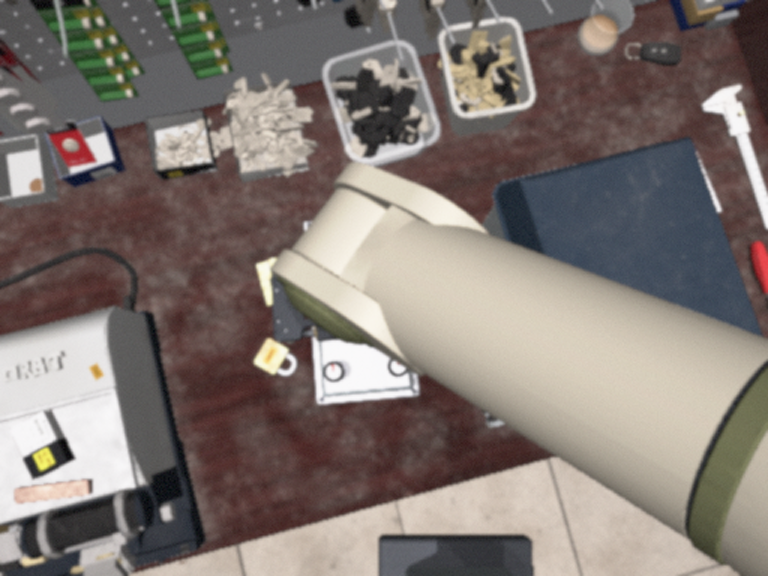

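```bash
python3 -m jog '[[[0,0,0,-1,4,20,40],[0,0,0,-1,4,40,40],[0,0,0,-1,4,56,40],[0,0,0,-1,4,62,40],[0,0,0,-1,4,62,40]]]' 10
python3 -c "
from h import *
go(((609,216,76),184.75))"
```

```text
clock: 5.32
position: [611.3, 217.4, 81.1]
orientation: [-0.0, -0.039, 0.999, -0.0]
ft_force: [-0.7, 0.3, -0.1]
gripper_width: 39.9
t 5.33 p [611.3 217.4  81.1] psi -175.6 tilt 0.05 q [-0.03  0.75 -0.64  1.86  0.64  0.75  0.63] w 39.9 F [-0.7  0.3 -0.1] M [ 0.13 -0.12 -0.04]
(609, 216, 76) rot [-0.  -0.  -0.3] shift [ 2.4 -1.3  5.1]
```

```bash
python3 -m jog '[[[0,0,0,2,-1,5,40],[0,0,0,2,-1,5,20],[0,0,0,2,-1,5,0],[0,0,0,2,-1,5,0],[0,0,0,2,-1,5,0],[0,0,0,2,-1,5,0]]]' 10
python3 -c "
from h import *
go(((609,216,76),184.75))"
```

```text
clock: 6.08
position: [609.6, 218.1, 76.9]
orientation: [0.0, -0.039, 0.999, 0.001]
ft_force: [-0.4, 5.1, -2.7]
gripper_width: 21.7
t 6.08 p [609.6 218.1  76.9] psi -175.5 tilt 0.15 q [-0.03  0.76 -0.63  1.87  0.65  0.73  0.62] w 21.7 F [-0.4  5.1 -2.7] M [ 1.31 -0.09 -0.  ]
(609, 216, 76) rot [ 0.1  0.  -0.3] shift [ 0.7 -2.1  0.9]
```

```bash
python3 -m jog '[[[0,0,0,0,0,0,0],[0,0,0,0,0,0,0],[0,0,0,0,0,0,0]]]' 10
python3 -c "
from h import *
go(((609,216,76),184.75))
snap('scene','scene2');im=snap('top','top2')
c=imaging.camera('scene')[160:230,190:310]; cv2.imwrite('pics/sc2.png',cv2.resize(c[:,:,::-1],None,fx=6,fy=6,interpolation=cv2.INTER_CUBIC))"
```

```text
clock: 6.45
position: [609.6, 218.1, 77.0]
orientation: [0.0, -0.039, 0.999, 0.001]
ft_force: [-0.4, 5.1, -2.7]
gripper_width: 21.7
t 6.45 p [609.6 218.1  77. ] psi -175.5 tilt 0.15 q [-0.03  0.76 -0.63  1.87  0.65  0.73  0.62] w 21.7 F [-0.4  5.1 -2.7] M [ 1.26 -0.03 -0.01]
(609, 216, 76) rot [ 0.1  0.  -0.3] shift [ 0.7 -2.1  1. ]
```

View pics/sc2.png

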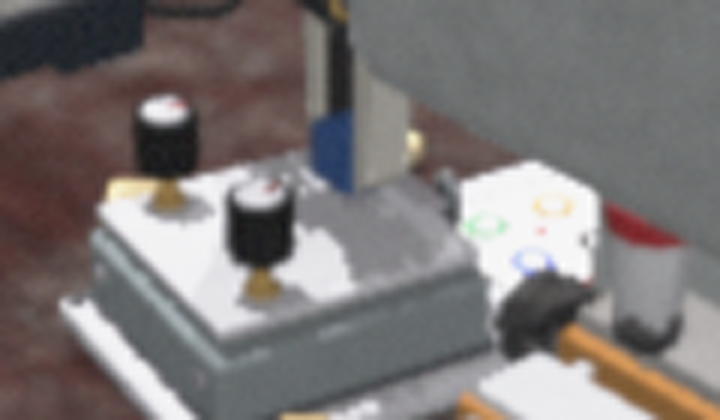

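```bash
python3 -m jog '[[[0,0,0,0,1,0,0],[0,0,0,0,2,0,0],[0,0,0,0,3,0,0],[0,0,0,0,3,0,0]]]' 10
python3 -c "
from h import *
go(((609,216,76),184.75))"
```

```text
clock: 7.1
position: [609.5, 218.3, 76.8]
orientation: [0.0, -0.038, 0.999, -0.001]
ft_force: [-0.5, -1.7, 4.9]
gripper_width: 22.2
t 7.1 p [609.5 218.3  76.8] psi -175.6 tilt 0.08 q [-0.03  0.76 -0.63  1.86  0.65  0.74  0.62] w 22.2 F [-0.5 -1.7  4.9] M [-0.34 -0.03  0.02]
(609, 216, 76) rot [-0.1 -0.  -0.4] shift [ 0.7 -2.3  0.8]
```

```bash
python3 -m jog '[[[0,0,0,0,0,0,0],[0,0,-4,0,0,0,0],[0,0,-8,0,0,0,0],[0,0,-10,0,0,0,0]]]' 50
python3 -c "
from h import *
go(((609,216,76),184.75))
imaging.camera('scene')
c=imaging.camera('scene')[160:230,190:310]; cv2.imwrite('pics/sc3.png',cv2.resize(c[:,:,::-1],None,fx=6,fy=6,interpolation=cv2.INTER_CUBIC))"
```

```text
clock: 7.6
position: [609.5, 218.6, 76.8]
orientation: [-0.0, -0.125, 0.992, -0.0]
ft_force: [-1.3, -3.0, 5.7]
gripper_width: 19.7
t 7.6 p [609.5 218.6  76.8] psi -165.6 tilt 0.04 q [-0.01  0.77 -0.68  1.86  0.68  0.76  0.76] w 19.7 F [-1.3 -3.   5.7] M [-0.38  0.11 -0.65]
(609, 216, 76) rot [-0.  -0.   9.6] shift [ 1.1 -2.3  0.8]
```

View pics/sc3.png

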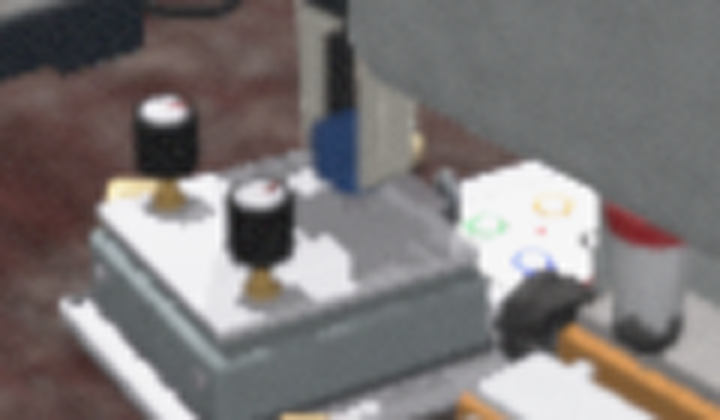

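```bash
python3 -m jog '[[[0,0,4,0,0,0,0],[0,0,8,0,0,0,0],[0,0,13,0,0,0,0],[0,0,19,0,0,0,0],[0,0,25,0,0,0,0]]]' 50
python3 -c "
from h import *
go(((609,216,76),184.75))"
```

```text
clock: 8.32
position: [609.6, 218.1, 76.8]
orientation: [0.0, 0.094, 0.996, -0.001]
ft_force: [-1.3, -2.8, 5.4]
gripper_width: 19.7
t 8.32 p [609.6 218.1  76.8] psi 169.2 tilt 0.09 q [-0.07  0.74 -0.56  1.87  0.59  0.71  0.4 ] w 19.7 F [-1.3 -2.8  5.4] M [-0.77 -0.04  0.26]
(609, 216, 76) rot [ -0.1   0.  -15.6] shift [ 0.2 -2.2  0.8]
```

```bash
python3 -m jog '[[[0,0,6,0,0,0,0],[0,0,12,0,0,0,0],[0,0,18,0,0,0,0],[0,0,24,0,0,0,0],[0,0,30,0,0,0,0],[0,0,35,0,0,0,0],[0,0,35,0,0,0,0]]]' 50
python3 -c "
from h import *
go(((609,216,76),184.75))
imaging.camera('scene')
c=imaging.camera('scene')[160:230,190:310]; cv2.imwrite('pics/sc4.png',cv2.resize(c[:,:,::-1],None,fx=6,fy=6,interpolation=cv2.INTER_CUBIC))"
```

```text
clock: 9.2
position: [609.4, 217.7, 76.7]
orientation: [0.0, 0.388, 0.922, -0.001]
ft_force: [-1.3, -5.0, 8.2]
gripper_width: 20.0
t 9.2 p [609.4 217.7  76.7] psi 134.4 tilt 0.14 q [-0.17  0.71 -0.4   1.87  0.43  0.65 -0.06] w 20.0 F [-1.3 -5.   8.2] M [-1.31  0.01  0.15]
(609, 216, 76) rot [ -0.1   0.  -50.4] shift [-1.  -1.5  0.7]
```

View pics/sc4.png

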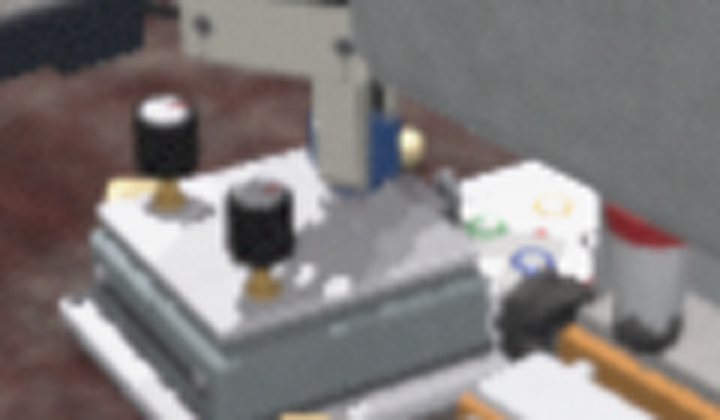

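```bash
python3 -m jog '[[[0,0,0,0,0,0,45],[0,0,0,0,0,0,45],[0,0,0,0,0,-5,45],[0,0,9,0,0,-40,45],[0,0,18,0,0,-65,45],[0,0,27,0,0,-65,45]]]' 15
python3 -c "
from h import *
go(((542,251,140),70),((542,251,76),70))"
```

```text
clock: 10.05
position: [610.6, 220.1, 144.2]
orientation: [0.001, 0.594, 0.804, 0.002]
ft_force: [-0.5, 0.1, 0.2]
gripper_width: 45.1
t 10.05 p [610.6 220.1 144.2] psi 107.1 tilt 0.24 q [-0.23  0.61 -0.31  1.84  0.26  0.73 -0.39] w 45.1 F [-0.5  0.1  0.2] M [-0.01 -0.1  -0.06]
(542, 251, 140) rot [ 0.2 -0.1 37.1] shift [ 49.7 -56.5   4. ]
(542, 251, 76) rot [ 0.2 -0.1 37.1] shift [ 49.6 -56.8  68. ]
```

```bash
python3 -m jog '[[[0,0,9,20,-22,2,50],[0,0,18,40,-45,2,50],[0,0,27,50,-56,2,50],[0,0,37,50,-56,2,50],[0,0,37,50,-56,10,50],[0,0,37,50,-56,10,50]]]' 15
python3 -c "
from h import *
go(((542,251,76),70))
snap('top','top3')
c=imaging.camera('scene')[130:230,170:310]; cv2.imwrite('pics/sc5.png',cv2.resize(c[:,:,::-1],None,fx=5,fy=5,interpolation=cv2.INTER_CUBIC))"
```

```text
clock: 10.8
position: [540.7, 250.2, 130.9]
orientation: [-0.0, 0.816, 0.578, -0.001]
ft_force: [-1.2, -0.0, -0.3]
gripper_width: 49.9
t 10.8 p [540.7 250.2 130.9] psi 70.6 tilt 0.06 q [-0.44  0.56 -0.13  1.97  0.11  0.62 -0.98] w 49.9 F [-1.2 -0.  -0.3] M [-0.01 -0.08 -0.03]
(542, 251, 76) rot [-0.   0.   0.6] shift [ 1.3  1.  54.9]
```

View pics/sc5.png

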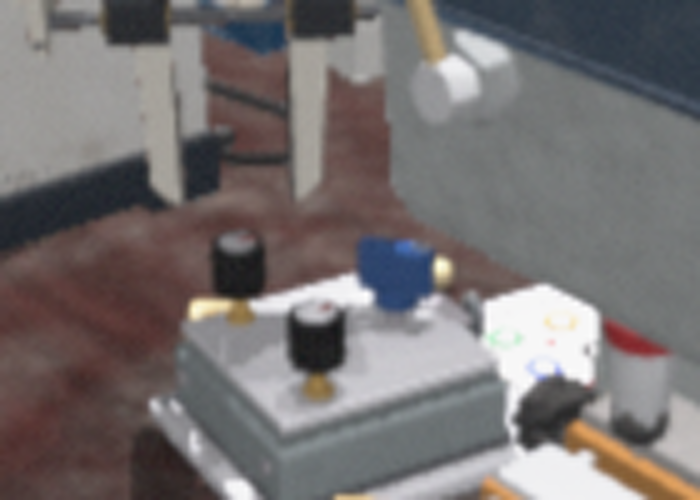

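View pics/top3.png

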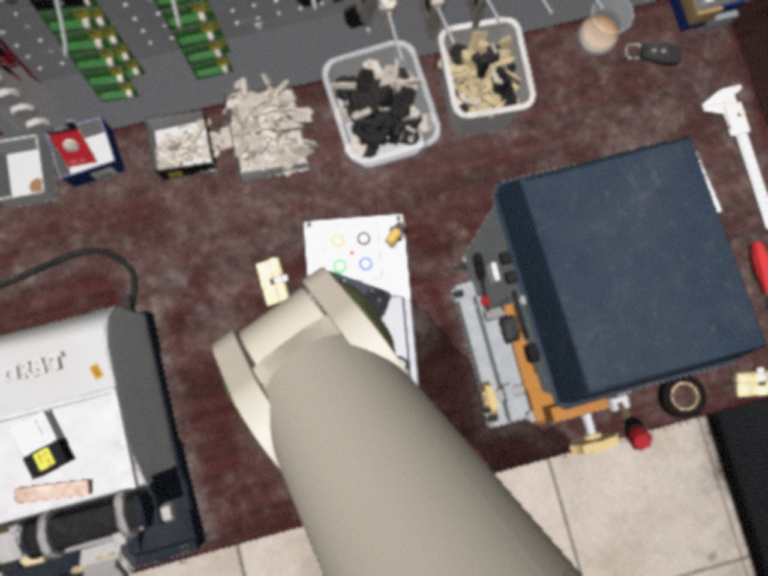

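```bash
python3 -m jog '[[[0,0,0,1,1,25,50],[0,0,0,1,1,45,50],[0,0,0,1,1,54,50],[0,0,0,1,1,54,20],[0,0,0,1,1,54,15],[0,0,0,1,1,54,15],[0,0,0,1,1,54,15]]]' 15
cat >> h.py <<'E'
def meas():
    im=imaging.camera('top').astype(float)
    R,G,B=im[...,0],im[...,1],im[...,2]; vv,uu=np.mgrid[0:384,0:512]
    def ex(n):
        return {'g':G-(R+B)/2,'b':B-(R+G)/2,'o':(R+G)/2-B,'k':255-im.max(2),'r':R-(G+B)/2}[n]
    c0={'o':(225.5,160.3),'k':(242.5,159.1),'g':(226.7,177.4),'b':(243.8,175.9)}
    out={}
    for n,c in c0.items():
        for _ in range(5):
            m=((uu-c[0])**2+(vv-c[1])**2<6.5**2); w=np.clip(ex(n)-(15 if n!='k' else 60),0,None)*m
            c=((w*uu).sum()/w.sum(),(w*vv).sum()/w.sum())
        out[n]=c
    src=np.float32([out[n] for n in 'okgb']); dst=np.float32([(18,18),(18,-18),(-18,18),(-18,-18)])
    H,_=cv2.findHomography(src,dst)
    reg=(uu>213)&(uu<258)&(vv>148)&(vv<190)
    w=np.where(reg,np.clip(R-np.maximum(G,B)-12,0,None),0)
    w[(R-B)>3*(R-G)+20]*=1  # keep
    # exclude orange: require G~B
    w[np.abs(G-B)>35]=0
    i=np.unravel_index(w.argmax(),w.shape); m=(uu-i[1])**2+(vv-i[0])**2<3.2**2; w2=w*m
    s=((w2*uu).sum()/w2.sum(),(w2*vv).sum()/w2.sum())
    b=cv2.perspectiveTransform(np.float32([[s]]),H)[0,0]
    print('spot pix',np.round(s,2),'peak',w.max(),'bench-card',b.round(2),'to green',(np.array([-18,18])-b).round(2),{k:np.round(v,1).tolist() for k,v in out.items()})
    return b
E
python3 -c "
from h import *
go(((542,251,76),70)); meas()"
```

```text
clock: 11.78
position: [540.3, 251.8, 78.3]
orientation: [-0.001, 0.817, 0.577, -0.001]
ft_force: [-5.8, 2.3, 4.0]
gripper_width: 25.8
t 11.78 p [540.3 251.8  78.3] psi 70.5 tilt 0.13 q [-0.46  0.63 -0.11  2.    0.13  0.51 -1.  ] w 25.8 F [-5.8  2.3  4. ] M [ 0.55  1.48 -0.  ]
(542, 251, 76) rot [-0.1  0.   0.5] shift [-0.2  1.9  2.3]
spot pix [234.08 168.1 ] peak 64.0 bench-card [0.67 1.61] to green [-18.67  16.39] {'o': [225.3, 160.1], 'k': [242.6, 160.7], 'g': [226.1, 177.1], 'b': [243.2, 175.6]}
```

```bash
sed -i "s/for n in 'okgb'\]); dst=np.float32(\[(18,18),(18,-18),/for n in 'ogb']); dst=np.float32([(18,18),/; s/H,_=cv2.findHomography(src,dst)/H=np.vstack([cv2.getAffineTransform(src,dst),[0,0,1]])/" h.py
python3 -c "
from h import *
meas()"
python3 -m jog '[[[0,0,0,0,0,0,15],[0,0,-10,0,0,0,15],[0,0,-20,0,0,0,15],[0,0,-30,0,0,0,15],[0,0,-30,0,0,0,15]]]' 35
python3 -c "
from h import *
go(((542,251,76),70)); meas()"
```

```text
spot pix [234.07 168.09] peak 62.0 bench-card [-0.49  0.38] to green [-17.51  17.62] {'o': [225.2, 160.1], 'k': [242.4, 160.6], 'g': [226.1, 177.0], 'b': [243.2, 175.6]}
clock: 12.5
position: [540.5, 251.8, 78.3]
orientation: [-0.001, 0.639, 0.77, -0.0]
ft_force: [-6.6, 3.2, 4.5]
gripper_width: 25.5
t 12.5 p [540.5 251.8  78.3] psi 100.6 tilt 0.12 q [-0.36  0.64 -0.26  2.    0.3   0.54 -0.64] w 25.5 F [-6.6  3.2  4.5] M [0.65 1.51 0.01]
(542, 251, 76) rot [-0.1 -0.  30.6] shift [-1.1  1.4  2.2]
spot pix [231.24 168.34] peak 52.0 bench-card [-0.52  6.27] to green [-17.48  11.73] {'o': [225.2, 160.1], 'k': [242.5, 160.5], 'g': [226.1, 177.1], 'b': [243.2, 175.6]}
```

```bash
python3 -m jog '[[[0,0,-10,0,0,0,15],[0,0,-20,0,0,0,15],[0,0,-30,0,0,0,15],[0,0,-40,0,0,0,15],[0,0,-50,0,0,0,15],[0,0,-60,0,0,0,15],[0,0,-70,0,0,0,15],[0,0,-78,0,0,0,15],[0,0,-84,0,0,0,15],[0,0,-84,0,0,0,15]]]' 35
python3 -c "
from h import *
go(((542,251,76),70)); meas(); snap('top','top4')"
```

```text
clock: 13.8
position: [540.6, 252.1, 78.3]
orientation: [-0.001, -0.04, 0.999, 0.001]
ft_force: [-6.4, 3.2, 3.3]
gripper_width: 24.9
t 13.8 p [540.6 252.1  78.3] psi -175.4 tilt 0.11 q [-0.1   0.72 -0.66  1.98  0.69  0.68  0.45] w 24.9 F [-6.4  3.2  3.3] M [0.7  1.41 0.  ]
(542, 251, 76) rot [-0.000e+00 -1.000e-01  1.146e+02] shift [-1.3 -1.2  2.3]
spot pix [223.46 168.98] peak 50.0 bench-card [-0.49 22.68] to green [-17.51  -4.68] {'o': [225.3, 160.1], 'k': [242.1, 160.7], 'g': [226.1, 177.1], 'b': [243.2, 175.6]}
```

View pics/top4.png

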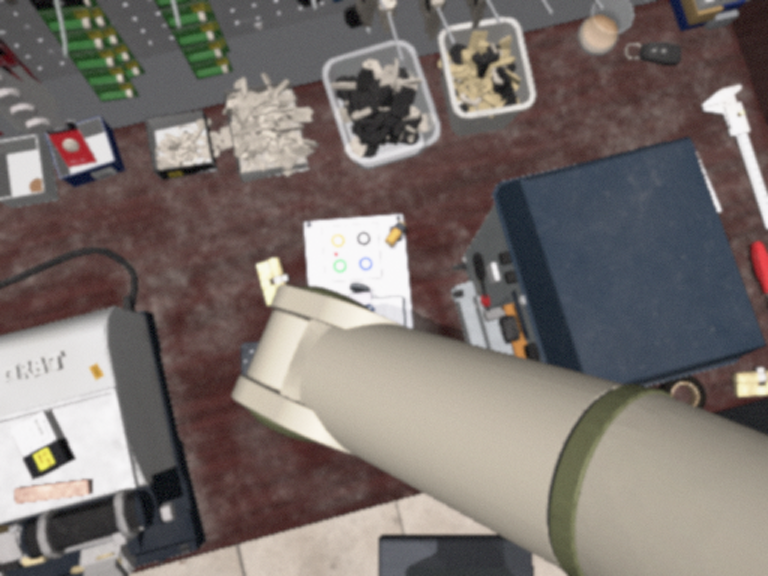

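```bash
python3 -m jog '[[[0,0,0,0,0,0,50],[0,0,0,0,0,0,50],[0,0,0,0,0,-5,50],[0,0,10,0,0,-40,50],[0,0,20,0,0,-65,50],[0,0,30,0,0,-65,50],[0,0,40,0,0,-65,50],[0,0,50,0,0,-65,50],[0,0,60,0,0,-65,50],[0,0,70,0,0,-65,50],[0,0,80,0,0,-65,50]]]' 15
python3 -c "
from h import *
go(((547,172.4,140),67),((547,172.4,76),67)); meas()"
```

```text
clock: 15.28
position: [542.4, 250.9, 143.1]
orientation: [0.0, 0.615, 0.788, 0.0]
ft_force: [-0.2, -0.5, 0.0]
gripper_width: 50.4
t 15.28 p [542.4 250.9 143.1] psi 104.1 tilt 0.03 q [-0.29  0.56 -0.35  1.95  0.29  0.68 -0.57] w 50.4 F [-0.2 -0.5  0. ] M [-0.02 -0.07 -0.01]
(547, 172.4, 140) rot [ 0.  -0.  37.1] shift [-77.2 -14.6   3. ]
(547, 172.4, 76) rot [ 0.  -0.  37.1] shift [-77.2 -14.6  67. ]
spot pix [223.52 168.98] peak 46.0 bench-card [-1.18 23.08] to green [-16.82  -5.08] {'o': [225.3, 160.1], 'k': [242.6, 160.6], 'g': [226.4, 176.5], 'b': [243.2, 175.6]}
```

```bash
python3 -m jog '[[[0,0,10,-20,-4,3,50],[0,0,20,-45,-8,3,50],[0,0,30,-70,-13,3,50],[0,0,37,-77,-15,3,50],[0,0,37,-77,-15,10,50],[0,0,37,-77,-15,30,50],[0,0,37,-77,-15,50,50],[0,0,37,-77,-15,65,50],[0,0,37,-77,-15,65,50]]]' 15
python3 -c "
from h import *
go(((547,172.4,76),67)); meas(); snap('top','top5')"
```

```text
clock: 16.45
position: [546.2, 172.8, 76.4]
orientation: [-0.0, 0.831, 0.556, -0.001]
ft_force: [0.3, -1.3, 0.2]
gripper_width: 49.8
t 16.45 p [546.2 172.8  76.4] psi 67.5 tilt 0.13 q [-0.31  0.62 -0.14  2.06  0.18  0.48 -0.97] w 49.8 F [ 0.3 -1.3  0.2] M [-0.02 -0.03 -0.03]
(547, 172.4, 76) rot [-0.1  0.1  0.5] shift [-0.   0.9  0.4]
spot pix [223.53 168.97] peak 49.0 bench-card [-0.51 22.51] to green [-17.49  -4.51] {'o': [225.2, 160.1], 'k': [242.4, 160.2], 'g': [226.1, 177.0], 'b': [243.2, 175.6]}
```

View pics/top5.png

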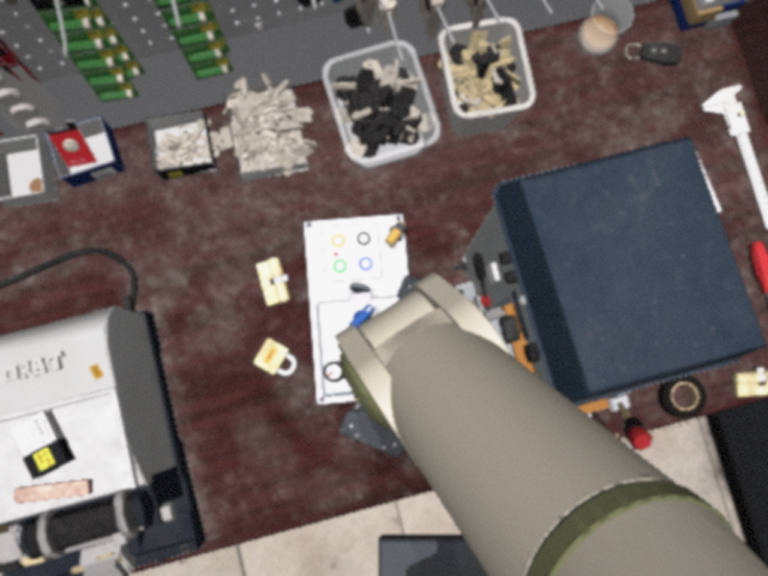

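```bash
python3 -m jog '[[[0,0,0,0,1,0,25],[0,0,0,0,1,0,15],[0,0,0,0,1,0,15],[0,0,0,0,1,0,15],[0,0,-8,0,1,0,15],[0,0,-16,0,1,0,15],[0,0,-24,0,1,0,15],[0,0,-32,0,1,0,15],[0,0,-40,0,1,0,15],[0,0,-47,0,1,0,15],[0,0,-47,0,1,0,15]]]' 30
python3 -c "
from h import *
go(((547,172.4,76),67)); meas()"
```

```text
clock: 17.92
position: [547.6, 172.3, 78.0]
orientation: [-0.0, 0.541, 0.841, 0.0]
ft_force: [-2.2, 1.1, 5.9]
gripper_width: 25.6
t 17.93 p [547.6 172.3  78. ] psi 114.5 tilt 0.03 q [-0.15  0.64 -0.37  2.05  0.44  0.53 -0.41] w 25.6 F [-2.2  1.1  5.9] M [0.19 0.48 0.02]
(547, 172.4, 76) rot [-0.  -0.  47.5] shift [ 0.3 -0.6  2. ]
spot pix [225.1  172.92] peak 67.0 bench-card [-7.95 19.93] to green [-10.05  -1.93] {'o': [225.2, 160.0], 'k': [242.2, 160.3], 'g': [226.3, 177.7], 'b': [243.2, 175.6]}
```

```bash
sed -i "s/src=np.float32.*; dst/src=np.float32([(225.25,160.1),(226.1,177.05),(243.2,175.6)]); dst/" h.py
python3 -m jog '[[[0,0,0,0,0,0,50],[0,0,0,0,0,0,50],[0,0,0,0,0,0,50],[0,0,10,0,0,0,50],[0,0,20,0,0,0,50],[0,0,30,0,0,0,50],[0,0,40,0,0,0,50],[0,0,47,0,0,0,50],[0,0,47,0,0,0,15],[0,0,47,0,0,0,15],[0,0,47,0,0,0,15],[0,0,47,0,0,0,15]]]' 30
python3 -c "
from h import *
go(((547,172.4,76),67)); meas()"
```

```text
clock: 19.48
position: [547.5, 172.2, 77.6]
orientation: [-0.0, 0.832, 0.555, -0.0]
ft_force: [-0.2, 1.8, 0.4]
gripper_width: 25.9
t 19.48 p [547.5 172.2  77.6] psi 67.5 tilt 0.03 q [-0.3   0.62 -0.15  2.06  0.18  0.48 -0.98] w 25.9 F [-0.2  1.8  0.4] M [0.05 0.27 0.02]
(547, 172.4, 76) rot [-0.   0.   0.5] shift [-0.  -0.5  1.6]
spot pix [225.08 172.92] peak 67.0 bench-card [-9.09 19.69] to green [-8.91 -1.69] {'o': [225.2, 160.0], 'k': [242.3, 159.9], 'g': [226.3, 177.8], 'b': [243.2, 175.6]}
```

```bash
python3 -m jog '[[[0,0,-8,0,0,0,15],[0,0,-16,0,0,0,15],[0,0,-24,0,0,0,15],[0,0,-32,0,0,0,15],[0,0,-40,0,0,0,15],[0,0,-48,0,0,0,15],[0,0,-48,0,0,0,15]]]' 30
python3 -c "
from h import *
go(((547,172.4,76),67)); meas()
c=imaging.camera('top')[145:190,208:275]; cv2.imwrite('pics/crop3.png',cv2.resize(c[:,:,::-1],None,fx=11,fy=11,interpolation=cv2.INTER_CUBIC))"
```

```text
clock: 20.4
position: [547.7, 172.2, 77.6]
orientation: [-0.0, 0.535, 0.845, 0.0]
ft_force: [-2.6, 1.0, 1.2]
gripper_width: 25.7
t 20.4 p [547.7 172.2  77.6] psi 115.4 tilt 0.04 q [-0.15  0.64 -0.38  2.04  0.44  0.54 -0.4 ] w 25.7 F [-2.6  1.   1.2] M [0.3  0.27 0.02]
(547, 172.4, 76) rot [-0.  -0.  48.4] shift [ 0.4 -0.6  1.6]
spot pix [226.42 177.06] peak 46.0 bench-card [-18.07  17.32] to green [0.07 0.68] {'o': [225.2, 160.0], 'k': [242.4, 160.0], 'g': [226.2, 177.1], 'b': [243.2, 175.6]}
```

View pics/crop3.png

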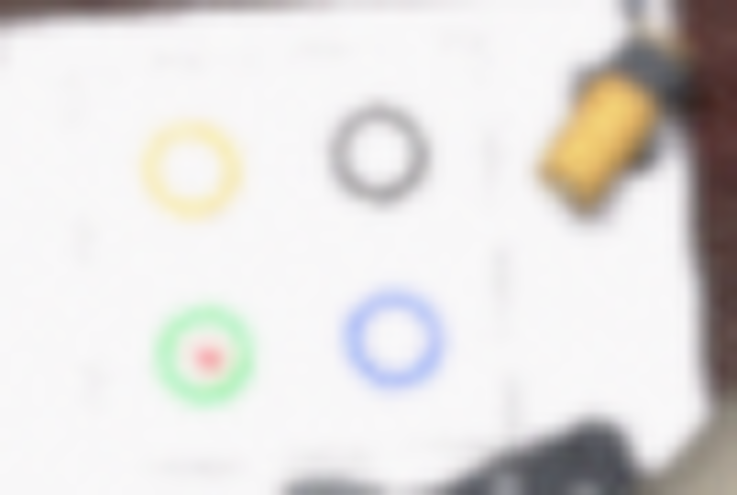

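```bash
python3 -m jog '[[[0,0,0,0,0,0,50],[0,0,0,0,0,0,50],[0,0,0,0,0,-5,50],[0,0,-6,0,0,-40,50],[0,0,-12,0,0,-65,50],[0,0,-19,0,0,-65,50]]]' 15
python3 -c "
from h import *
go(((609.4,217.8,140),134.5),((609.4,217.8,77),134.5)); meas()
c=imaging.camera('top')[140:275,195:285]; cv2.imwrite('pics/crop4.png',cv2.resize(c[:,:,::-1],None,fx=4.4,fy=4.4,interpolation=cv2.INTER_CUBIC))"
```

```text
clock: 21.25
position: [548.9, 172.5, 144.9]
orientation: [0.001, 0.386, 0.922, 0.001]
ft_force: [0.6, 0.1, -0.5]
gripper_width: 50.1
t 21.25 p [548.9 172.5 144.9] psi 134.6 tilt 0.21 q [-0.03  0.57 -0.54  1.99  0.45  0.7  -0.08] w 50.1 F [ 0.6  0.1 -0.5] M [-0.02 -0.12  0.03]
(609.4, 217.8, 140) rot [0.2 0.1 0.1] shift [-10.2  74.9   5.2]
(609.4, 217.8, 77) rot [0.2 0.1 0.1] shift [-10.1  74.7  68.2]
spot pix [226.44 177.06] peak 44.0 bench-card [-18.09  17.3 ] to green [0.09 0.7 ] {'o': [225.2, 160.0], 'k': [242.5, 160.2], 'g': [226.2, 177.1], 'b': [243.3, 176.5]}
```

View pics/crop4.png

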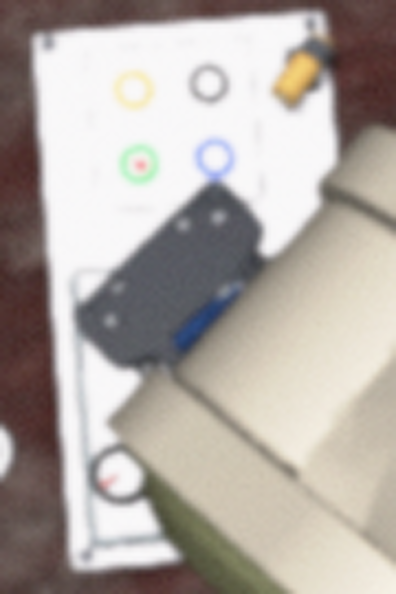

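```bash
python3 -m jog '[[[0,0,0,-5,37,0,50],[0,0,0,-10,75,0,50],[0,0,0,-10,75,0,50],[0,0,0,-10,75,25,50],[0,0,0,-10,75,45,50],[0,0,0,-10,75,60,50],[0,0,0,-10,75,68,50],[0,0,0,-10,75,68,50]]]' 15
python3 -c "
from h import *
go(((609.4,217.8,77),134.5)); meas()"
```

```text
clock: 22.35
position: [608.1, 217.4, 74.2]
orientation: [-0.0, 0.388, 0.922, -0.0]
ft_force: [0.1, -0.8, 0.3]
gripper_width: 49.9
t 22.35 p [608.1 217.4  74.2] psi 134.4 tilt 0.05 q [-0.12  0.72 -0.48  1.88  0.51  0.67 -0.14] w 49.9 F [ 0.1 -0.8  0.3] M [ 0.02 -0.16  0.02]
(609.4, 217.8, 77) rot [-0.  -0.  -0.1] shift [-0.6  1.2 -2.8]
spot pix [250. 184.] peak 2.0 bench-card [-36.98 -31.37] to green [18.98 49.37] {'o': [221.7, 157.2], 'k': [nan, nan], 'g': [nan, nan], 'b': [nan, nan]}h.py:45: RuntimeWarning: invalid value encountered in scalar divide
  c=((w*uu).sum()/w.sum(),(w*vv).sum()/w.sum())
```

```bash
python3 -m jog '[[[0,0,0,-1,1,-3,25],[0,0,0,-1,1,-3,15],[0,0,0,-1,1,-3,0],[0,0,0,-1,1,-3,0],[0,0,-8,-1,1,-3,0],[0,0,-16,-1,1,-3,0],[0,0,-24,-1,1,-3,0],[0,0,-32,-1,1,-3,0],[0,0,-40,-1,1,-3,0],[0,0,-40,-1,1,-3,0]]]' 50
python3 -c "
from h import *
go(((609.4,217.8,77),184.75))"
```

```text
clock: 23.65
position: [610.0, 218.2, 80.4]
orientation: [0.001, 0.048, 0.999, 0.0]
ft_force: [-6.7, -4.0, 25.4]
gripper_width: 11.5
t 23.65 p [610.  218.2  80.4] psi 174.5 tilt 0.12 q [-0.01  0.76 -0.67  1.86  0.67  0.76  0.42] w 11.5 F [-6.7 -4.  25.4] M [-0.62  1.51  0.16]
(609.4, 217.8, 77) rot [  0.    0.1 -10.2] shift [ 0.6 -0.4  3.4]
```

```bash
python3 -m jog '[[[0,0,-2,0,0,-3,0],[0,0,-6,0,0,-4,0],[0,0,-10,0,0,-4,0],[0,0,-10,0,0,-4,0]]]' 50
python3 -c "
from h import *
go(((609.4,217.8,77),184.75))"
python3 -m jog '[[[0,0,-2,0,0,0,0],[0,0,-4,0,0,0,0],[0,0,-4,0,0,0,0]]]' 50
python3 -c "
from h import *
go(((609.4,217.8,77),184.75))"
```

```text
clock: 24.15
position: [609.5, 218.2, 81.0]
orientation: [-0.0, -0.039, 0.999, 0.001]
ft_force: [0.6, 4.5, -6.3]
gripper_width: 11.9
t 24.15 p [609.5 218.2  81. ] psi -175.6 tilt 0.09 q [ 0.02  0.77 -0.72  1.86  0.71  0.78  0.56] w 11.9 F [ 0.6  4.5 -6.3] M [ 0.95 -0.25  0.02]
(609.4, 217.8, 77) rot [ 0.1 -0.  -0.3] shift [ 0.1 -0.4  4. ]
clock: 24.52
position: [609.5, 218.3, 81.1]
orientation: [-0.0, -0.074, 0.997, 0.001]
ft_force: [0.5, 4.7, -8.2]
gripper_width: 11.6
t 24.52 p [609.5 218.3  81.1] psi -171.6 tilt 0.09 q [ 0.03  0.78 -0.73  1.86  0.72  0.79  0.62] w 11.6 F [ 0.5  4.7 -8.2] M [ 1.26 -0.33 -0.14]
(609.4, 217.8, 77) rot [ 0.1 -0.   3.7] shift [ 0.2 -0.5  4.1]
```

```bash
python3 -m jog '[[[0,0,-2,0,0,0,0],[0,0,-4,0,0,0,0],[0,0,-4,0,0,0,0]]]' 55
python3 -c "
from h import *
go(((609.4,217.8,77),184.75))
c=imaging.camera('scene')[130:230,170:310]; cv2.imwrite('pics/sc6.png',cv2.resize(c[:,:,::-1],None,fx=5,fy=5,interpolation=cv2.INTER_CUBIC))"
```

```text
clock: 24.9
position: [609.5, 218.4, 81.1]
orientation: [-0.0, -0.107, 0.994, 0.001]
ft_force: [-0.3, 5.8, -8.1]
gripper_width: 11.6
t 24.9 p [609.5 218.4  81.1] psi -167.7 tilt 0.12 q [ 0.04  0.79 -0.75  1.86  0.73  0.8   0.68] w 11.6 F [-0.3  5.8 -8.1] M [ 1.37 -0.2  -0.92]
(609.4, 217.8, 77) rot [ 0.1 -0.   7.6] shift [ 0.2 -0.6  4.1]
```

View pics/sc6.png

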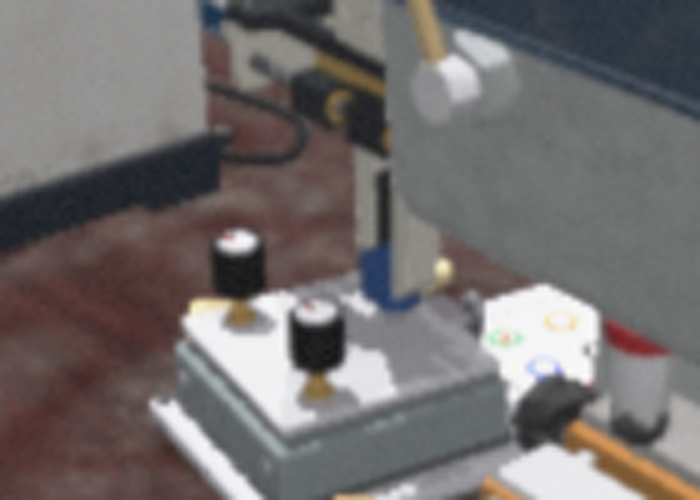

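```bash
python3 -m jog '[[[0,0,2,0,0,0,0],[0,0,2,0,0,0,50],[0,0,2,0,0,0,50],[0,0,2,0,0,0,50],[0,0,2,0,0,-30,50],[0,0,2,0,0,-80,50],[0,0,10,0,0,-130,50],[0,0,20,50,0,-180,50],[0,0,30,110,0,-200,50],[0,0,40,160,0,-200,50],[0,0,45,190,0,-200,50],[0,0,45,190,0,-200,50]]]' 15
python3 -c "
from h import *
go(((609.4,217.8,77),184.75)); meas()
snap('top','top6')
c=imaging.camera('top')[140:275,195:285]; cv2.imwrite('pics/crop6.png',cv2.resize(c[:,:,::-1],None,fx=4.4,fy=4.4,interpolation=cv2.INTER_CUBIC))"
```

```text
clock: 26.45
position: [422.6, 175.8, 282.2]
orientation: [0.001, 0.28, 0.96, -0.001]
ft_force: [0.1, 0.2, -0.1]
gripper_width: 50.1
t 26.45 p [422.6 175.8 282.2] psi 147.4 tilt 0.15 q [ 0.13  0.28 -0.81  2.08  0.26  0.89  0.18] w 50.1 F [ 0.1  0.2 -0.1] M [-0.01 -0.19  0.01]
(609.4, 217.8, 77) rot [ -0.1   0.1 -37.3] shift [-134.4  136.2  205.4]
spot pix [226.43 177.06] peak 50.0 bench-card [-18.07  17.3 ] to green [0.07 0.7 ] {'o': [225.2, 160.0], 'k': [242.3, 159.3], 'g': [226.1, 177.0], 'b': [243.2, 175.6]}
```

View pics/top6.png

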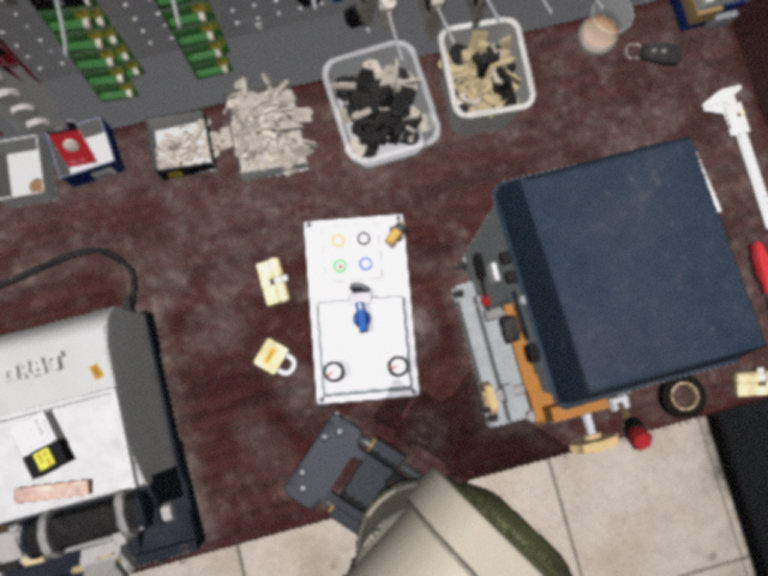

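View pics/crop6.png

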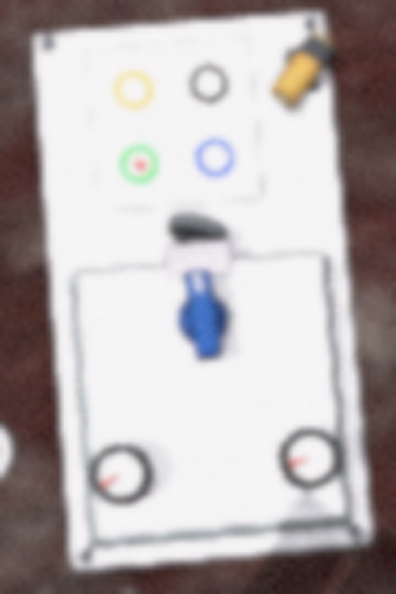

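```bash
python3 -c "
from rig import arm
print(arm.finish_job())"
```

```text
the job is handed in; nothing more can be done
None
```

The red spot is inside the green ring, the lock knob is tight again, and I handed the job in at about 26.5 s of the 72 s allowed. `finish_job` gives no verdict, so this rests on my own checks.

- **Loosening:** Turned counter-clockwise, the knob met the dead stop (0.65 N m), so this thread loosens clockwise. I turned it to about −0.9 rad.
- **Steering the spot:** I turned screw A about +114° in one grasp, and screw B about +95° in two grasps.
- **Tightening:** I turned the lock back counter-clockwise until it hit the stop (0.92 N m), then let go and backed the arm off.

Last checks, with the arm clear of everything:
- **Spot:** it measured about 0.7 mm from the green ring's centre, both before and after tightening (limit 4 mm).
- **Lock:** the bar sits about 0.07 rad past the bench axis, against the stop (limit 0.2 rad). This was read by eye from the top picture.
- **Padlock and cylinder:** both look to be where they were in the first picture. I compared the pictures by eye only.
- **Contact:** the wrist force was about 0.2 N, so the robot was touching nothing.

- **Lock grip:** the first grip measured about 20–22 mm wide, not the 12 mm of the bar, probably because the fingertips were on the hub below it. On the return the fingers slid up onto the bar (11.5 mm wide), with a brief 25 N vertical force, and the knob still turned with the gripper.
- **Black ring:** its position came out wrong in my image measurement. I used the other three rings to locate the spot.

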